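# Tilt the work to the marked angle with the angle gauge and hold it

## Robot

A 6-joint arm with a two-finger parallel gripper is mounted at the origin on a cart in front of the work surface, level with it; the furniture and walls round the work are solid. World frame = base frame: x ahead of the robot, y to its left, z up, the work surface at z = 0. Lengths are in m, angles in degrees, forces in N, time in s.
With the tool pointing down it reaches from about 0.375 to 0.9 m from the base axis. Payload 3.1 kg.
Tool frame: the origin (TCP) lies at the very end of the fingers, on their centre line; the grasp point (between the pads) lies 19 mm behind it; z points along the fingers, y is the line along which they close (so a half turn about z gives the same grasp; the last joint's range is limited). The gripper opens to 87 mm and grips with 3 to 60 N. Pads are 19 mm wide; open, the fingers measure 117 mm over their backs; the gripper's body (75 mm by 190 mm) begins 51 mm behind the grasp point.
Start: joints at [63.512, 30.224, 82.088, -0, 67.689, -10.227], TCP at [0.175, 0.6, 0.223] pointing down, gripper open.
Joint ranges: [-176.69, 176.69], [-43.24, 126.21], [12.49, 139.97], [-82, 262], [0, 151.66], [-163.58, 163.58]. Speed limits (degrees/s): [159.86, 159.86, 180, 180, 180, 180].

## Interface

Orientations are given as a 3x3 rotation matrix whose columns are the frame's x, y, z axes.
In Python, from rig import bot gives the robot as it stands.
- The arm moves only by the tool move_arm, never from a script. Its argument "increments" is a list of rows, each an object with "xyz": the shift along the tool's x, y, z in mm, a list of three; "roll": the turn about the tool's z in rad; "grip": the opening in per cent of the stroke, from 0 (shut) to 100 (fully open). A call has 1 to 5 rows; each row shifts and turns the commanded pose from where the row before left it, along the tool's axes as they then stand; what a row does not reach is not made up. A row lasts 1/12 s, in which the tool goes at most 41.7 mm and 7.16 degrees, less where a joint would pass 70% of its speed; a pose out of reach is approached as far as the arm can. A call is refused whole if a number of a shift passes 41.7 or a number of a turn 0.125, either way. A call with a gripper value outside its range is refused whole. The fingers move at their own pace and stop on an object; the grip force is fixed at half the most. Time passes only in rows, so rows that do not move let the fingers close. It gives the time, the measured TCP pose, the force, the opening and the grip force at its end, in the units of the state.
- bot.read_state(): the state, without advancing time (a new reading comes with each control period).
- bot.capture(name): name is "scene" or "top"; returns (picture, depth): 420x560x3 uint8, red, green, blue; 420x560 float32, m along the optical axis (not along the pixel's ray), 0 where there is no reading.
- bot.camera_model(name): a dict with "intrinsics" (3x3 intrinsics, pixels), "rvec" (rotation vector, rad) and "tvec" (3), from world to camera coordinates, as OpenCV has them. Camera axes: x right, y down, z forward; pixel columns grow to the right and rows downward; lengths in m; the calibration is good to about 2 mm. A picture is of the moment at which its call begins. camera_model takes no time and is no camera call.
- bot.hand_in(): hands the job in; it is judged then, once.
Trained networks look in the newest picture that a camera, given by its name, has taken for a name from the list of things; names that differ only in an ending like _2 or _b are one class to them, and where a whole thing is asked for, a point or a joint stands for the part that bears it (a point fixed in the world has none). Each returns a list of dicts, best first, with "conf" (0 to 1); they miss things now and then, are a little off and sometimes report something else, mostly with a low value. They report only what shows in the picture. A call takes as long as a camera call. They do not tell look-alikes from the thing itself.
- bot.spot_in(label, camera): "at" ([x, y, z] in m, in the coordinates of the camera as it stood for that picture, good to about 4 mm: the middle of the surface that is visible of it).
- bot.trace(label, camera): "mask" (420x560 bool, what is visible of it).
The state is a dict: "time_s": time; "joint_positions": joint angles; "qvel": joint speeds; "tau": joint torques, N m; "position": TCP position; "tcp_rot": TCP orientation; "force": force on the tool from outside, world axes, zero at the start; "moment": the same for the moment, N m; "opening": opening from 0.0 (shut) to 1.0 (fully open); "grasp_force": force on a finger pad.
Only numpy, scipy, OpenCV 4.12 (cv2) and the standard library are available. Lean on these libraries where they do the work, as an engineer would, in place of code of your own. Each camera call takes 0.05 s, during which the arm holds its last target. There are 200 camera calls.

## Task

The clamp of the green tilting vice is still loose and the wooden offcut in it has to be set to the angle that the red mark on the yellow angle gauge shows. Pick up the gauge, stand it with its steel foot square across the middle of the offcut's hollow top, press it down gently so that it bears flat on both raised edges, and rock gauge and offcut together about the vice's axle until the swinging pointer settles inside the red mark. Finish while still gripping the gauge and pressing it down, holding everything still at that angle for a mate to tighten the clamp; leave the two jars and the steel block alone.

Things in the scene. Friction and masses are not known exactly. Their poses are not given: they have to be found in the camera images.
- gauge_center (a point): Centre, 40 mm above its underside, of the loose angle gauge (0.2 to 0.35 kg), which stands upright on the bench. Steel foot 28 mm (x) by 86 mm (y) by 12 mm high; on it a yellow housing 26 mm thick (x), 62 mm wide (y), from 12 to 78 mm above the underside, with flat parallel sides to grip across its 62 mm width (along y). The round white dial is on its -x face (towards the robot), centred 45 mm above the underside. x is the dial's axis, z is up through the gauge.
- pointer (a joint): Angle of the dial's thin black pointer (reaching 23 mm from the centre), which swings freely with a weight on its tail and always settles upright. rad, 0 when it points along the gauge's z, positive towards the gauge's -y (to the right as seen facing the dial). If the gauge leans by a to its -y side the pointer settles at -a, in about a second.
- pointer_tip (a point): Tip of the pointer; z runs along the pointer towards the tip.
- mark (a joint): Angle of the small red mark on the dial, set beforehand and fixed during the job: rad, same zero and sense as the pointer. It is 2.4 mm wide at a radius of 22 mm, so the pointer is inside it within about 0.05 rad either side. Between 0.18 and 0.38: the gauge has to lean to its +y side by that angle.
- mark_tip (a point): Middle of the red mark; z runs from the dial's centre outward to it.
- gauge: The same angle gauge, with the origin in the middle of its underside.
- vice_pivot (a point): On the axle of the tilting vice, at the middle, 62 mm above the bench. The vice's green cast base (126 mm by 175 mm with lugs) is bolted to the bench; x is the axle (roughly away from the robot). The two cheeks that carry the axle stand at x = +-55 mm and rise to 83 mm above the bench, below the offcut's top.
- swing (a joint): Tilt of the swinging vice body with the offcut, rad, about the axle's +x: positive leans the top towards the vice's -y. 0 is level, limits +-0.55. The axle is loose: a little friction (0.04 N m), and the body is bottom heavy, so beyond about 0.16 rad it swings back when let go. About 4 N of pressure on one raised edge tilts it; 7 to 14 N on the gauge keeps both edges seated.
- offcut_top (a point): Middle of the top of the wooden offcut that is clamped in the vice, 28 mm above the axle when level: offcut 62 mm long (x) and 68 mm wide (y). The top is cupped: its two long edges at y = +-34 mm are at this point's height, the middle is 4 mm lower. z is square to the top. The vice's jaws beside it are 14 mm below the top.
- jar_red: Bystander: white jar with red lid, 50 mm wide, 55 mm high, origin under its centre.
- jar_white: Bystander: white jar with white lid, 42 mm wide, 50 mm high, origin under its centre.
- block_123: Bystander: drilled steel block 75 x 50 x 25 mm, origin under its centre.
Mind the look-alikes: they are no part of the job. What is shaped like the gauge but blue or purple is not meant.

How it is judged (in metres and radians):
On the way:
1. the gauge is picked up clear of the bench (height (world z) of gauge_center above 0.075 m and contact force between the fingers and gauge above 1.5 N), for 0.2 s.
At the end, for the whole second after the job is handed in: Gauge gripped, bearing on the offcut (both over 1.5 N), within 20 mm along and 15 mm across of its middle, square to 0.2 rad, flat on it to 0.05 rad; gauge, vice and pointer at rest, the pointer hanging true and inside the red mark (0.05 rad from its middle) (angle between the z axis of pointer_tip and the z axis of mark_tip, either way round below 0.05 rad and velocity of joint pointer between -0.1 and 0.1 rad/s and velocity of joint swing between -0.05 and 0.05 rad/s and angle between pointer_tip's own z axis and vertical below 0.05 rad and angle between the z axis of gauge_center and the z axis of offcut_top, either way round below 0.05 rad and angle between the y axis of gauge_center and the y axis of offcut_top, either way round below 0.2 rad and x of gauge_center in the frame of offcut_top between -0.02 and 0.02 m and y of gauge_center in the frame of offcut_top between -0.015 and 0.015 m and z of gauge_center in the frame of offcut_top between 0.035 and 0.043 m and contact force between gauge and swing above 1.5 N and contact force between the fingers and gauge above 1.5 N and linear speed of gauge below 0.01 m/s); the arm keeps its last pose, push and grip.
It fails at once if the offcut is pressed hard (over 50 N) (contact force between gauge and swing above 50 N).
It fails at once if a jar or the steel block is moved by more than 20 mm or tipped (distance of any of jar_red, jar_white, block_123 from where it was at the start of the episode above 0.02 m or angle between any of jar_red, jar_white, block_123's own z axis and vertical above 0.5 rad).
It fails at once if the gauge is knocked over or dropped on its side (angle between gauge_center's own z axis and vertical above 1 rad).
It also fails if it takes over 40 s, if anything falls off the work surface, if the arm or the gripper's body presses on something with over 40 N, if the wrist force passes 120 N, or if a joint passes its speed limit or range.

## Working session

There is one attempt and no reset: what is moved stays moved. The work goes in short steps, Python scripts to look and compute and a tool call to move; the robot and the scene stay as the last step left them, time stands still between calls to the robot, and variables do not carry over. Pictures are saved under pics/ and viewed, at most 10 in all, crops included, and the job is handed in when it is done.

Besides the shell and the picture viewer there is one more tool, called after ">>>" as name(argument=value, ...) on one line, values as JSON. move_arm: Moves the arm, as the interface text tells. Its arguments: {"type":"object","properties":{"increments":{"type":"array"}},"required":["increments"]}

```bash
ls; mkdir -p pics; cat > h.py <<'E'
from rig import bot
import numpy as np, cv2
def cam(n):
    m=bot.camera_model(n);R=cv2.Rodrigues(np.array(m["rvec"],float))[0];return np.array(m["intrinsics"]),R,np.array(m["tvec"],float).ravel()
def c2w(n,p):
    K,R,t=cam(n);return (np.asarray(p)-t)@R
def cloud(n,d):
    K,R,t=cam(n);v,u=np.mgrid[:d.shape[0],:d.shape[1]]
    p=np.stack([(u-K[0,2])/K[0,0]*d,(v-K[1,2])/K[1,1]*d,d],-1);return (p-t)@R
def proj(n,P):
    K,R,t=cam(n);q=(np.atleast_2d(P)@R.T+t)@K.T;return q[:,:2]/q[:,2:]
E
python3 - <<'E'
from h import *
for n in("scene","top"):
    im,d=bot.capture(n);cv2.imwrite(f"pics/{n}0.png",im[...,::-1]);np.savez(f"{n}0.npz",im=im,d=d)
    for l in("gauge","offcut_top","vice_pivot","jar_red","jar_white","block_123","mark_tip","pointer_tip"):
        try:
            for r in bot.spot_in(l,n)[:4]: 
                w=c2w(n,r["at"]);print(n,l,round(r["conf"],2),w.round(3),proj(n,w).round(0))
        except Exception as e: print(n,l,e)
print(bot.read_state()["tcp_rot"],bot.read_state()["time_s"])
E
```

```text
pics
scene gauge 0.93 [ 0.436 -0.047  0.049] [[331. 270.]]
scene gauge 0.67 [ 0.469 -0.159  0.047] [[363. 240.]]
scene gauge 0.58 [ 0.468 -0.282  0.042] [[406. 223.]]
scene offcut_top 0.68 [0.442 0.149 0.076] [[234. 301.]]
scene vice_pivot 0.62 [0.435 0.154 0.058] [[235. 313.]]
scene jar_red 0.9 [ 0.695 -0.112  0.045] [[279. 200.]]
scene jar_white 0.62 [ 0.694 -0.226  0.033] [[318. 190.]]
scene jar_white 0.45 [ 0.47  -0.159  0.048] [[363. 240.]]
scene block_123 0.22 [ 0.697 -0.112  0.043] [[278. 200.]]
top gauge 0.93 [ 0.478 -0.168  0.076] [[332. 260.]]
top gauge 0.9 [ 0.448 -0.054  0.077] [[282. 273.]]
top gauge 0.56 [ 0.473 -0.281  0.076] [[381. 263.]]
top gauge 0.19 [0.666 0.001 0.024] [[262. 184.]]
top offcut_top 0.64 [0.466 0.124 0.077] [[205. 264.]]
top offcut_top 0.36 [ 0.478 -0.171  0.076] [[333. 260.]]
top vice_pivot 0.68 [0.465 0.119 0.065] [[208. 265.]]
top jar_red 0.55 [ 0.708 -0.118  0.053] [[310. 165.]]
top jar_white 0.78 [ 0.702 -0.234  0.05 ] [[358. 168.]]
top jar_white 0.71 [0.458 0.123 0.078] [[206. 267.]]
top block_123 0.6 [ 0.665 -0.001  0.024] [[262. 185.]]
top mark_tip 0.67 [ 0.708 -0.12   0.052] [[311. 165.]]
[[-9.60014647e-01  2.79949776e-01  3.00071849e-05]
 [ 2.79949776e-01  9.60014647e-01 -8.02714372e-06]
 [-3.10545341e-05  6.94329129e-07 -1.00000000e+00]] 0.9
```

View pics/scene0.png

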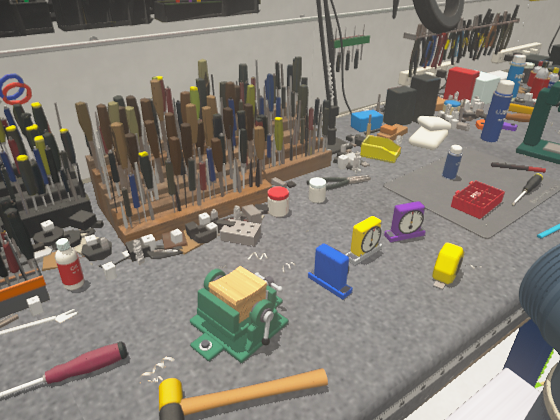

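View pics/top0.png

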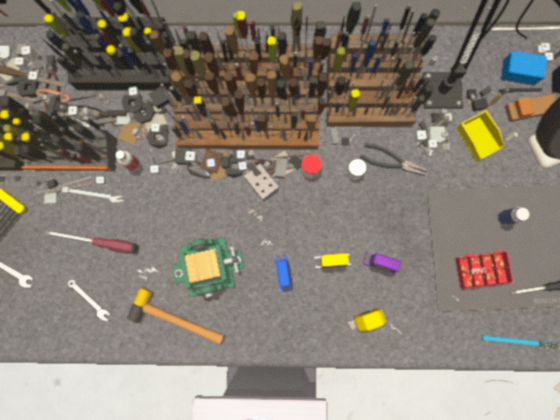

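The scene picture shows the green vice at (240,310). The candidates are:
- Yellow gauge with dial: scene (366,238), top (333,260).
- Blue look-alike: scene (331,270).
- Purple look-alike: scene (407,222).
- Yellow tape-like thing: scene (449,262), top (370,321).

I choose the yellow one with the white dial and steel foot at top (333,260), and will check it in a close crop.

```bash
python3 - <<'E'
from h import *
s=np.load("scene0.npz");t=np.load("top0.npz")
print("campos",[(-cam(n)[1].T@cam(n)[2]).round(3) for n in("scene","top")])
a=cv2.resize(s["im"][205:275,330:400],(400,400),interpolation=cv2.INTER_CUBIC)
b=cv2.resize(t["im"][230:290,170:230],(400,400),interpolation=cv2.INTER_CUBIC)
cv2.imwrite("pics/crop1.png",np.hstack([a,b])[...,::-1])
def rect(name,P,m):
    q=P[m][:,:2].astype(np.float32);(c,wh,an)=cv2.minAreaRect(q);print(name,len(q),np.round(c,4),np.round(wh,4),round(an,1),"med z",np.median(P[m][:,2]).round(4), q.mean(0).round(4))
P=cloud("top",t["d"]);im=t["im"].astype(int)
def near(c,r): return np.hypot(P[...,0]-c[0],P[...,1]-c[1])<r
g=near((.478,-.168),.055)
rect("housing",P,g&(P[...,2]>.07)&(P[...,2]<.09))
rect("foot+",P,g&(P[...,2]>.006)&(P[...,2]<.02)); rect("all",P,g&(P[...,2]>.006))
o=near((.466,.122),.06)
wood=(im[...,0]>im[...,2]+50)&(im[...,0]>im[...,1]+10)&(P[...,2]>.07)
rect("wood",P,o&wood)
m=o&wood;q=P[m];A=np.c_[q[:,:2]-q[:,:2].mean(0),np.ones(len(q))];print(np.linalg.lstsq(A,q[:,2],rcond=None)[0])
Ps=cloud("scene",s["d"]);
ims=s["im"].astype(int); P=Ps; g=near((.478,-.168),.055)&(P[...,2]>.015)&(ims[...,0]>ims[...,2]+80); rect("scene yellow",Ps,g); rect("sc top",Ps,g&(P[...,2]>.074))
E
```

```text
campos [array([-0.015,  0.388,  0.569]), array([ 0.441, -0.07 ,  1.101])]
housing 316 [ 0.4785 -0.1755] [0.0285 0.0621] 5.2 med z 0.0766 [ 0.4789 -0.1748]
foot+ 87 [ 0.4786 -0.1755] [0.0289 0.086 ] 4.1 med z 0.0113 [ 0.4774 -0.1568]
all 438 [ 0.4785 -0.1756] [0.0293 0.086 ] 4.4 med z 0.0755 [ 0.4779 -0.1702]
wood 869 [0.4629 0.131 ] [0.0639 0.0744] 12.7 med z 0.0854 [0.4621 0.1296]
[-0.01579203  0.07462617  0.08579685]
scene yellow 530 [ 0.4767 -0.1718] [0.0283 0.0638] 4.6 med z 0.0725 [ 0.4741 -0.1575]
sc top 255 [ 0.4772 -0.1725] [0.0273 0.0625] 4.6 med z 0.0793 [ 0.4754 -0.1694]
```

View pics/crop1.png

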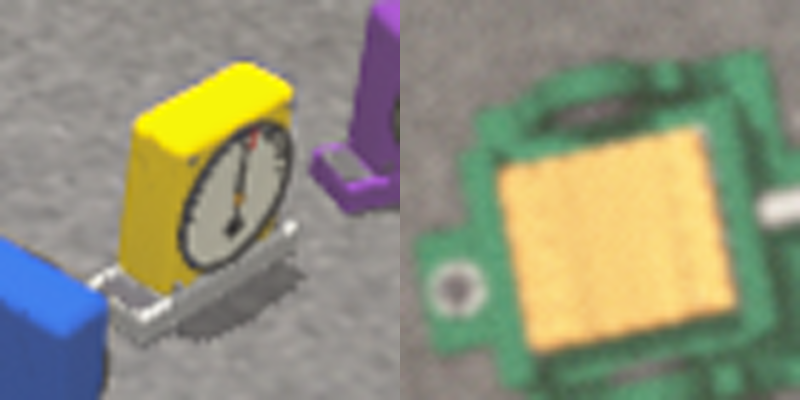

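The crop confirms the yellow gauge: steel foot, dial towards the robot, red mark a little right of the pointer. The offcut sits level or slightly tilted at top (204,266).

The moves can't tilt the tool. So I will grip only the top few millimetres across the 26 mm thickness, above the pointer. The gauge can then pivot about the pad axis while it rocks with the vice.

>>> move_arm(increments=[{"xyz": [0, 0, 0], "roll": 0.121, "grip": 100}, {"xyz": [0, 0, 0], "roll": 0.121, "grip": 100}, {"xyz": [0, 0, 0], "roll": 0.121, "grip": 100}, {"xyz": [0, 0, 0], "roll": 0.121, "grip": 100}, {"xyz": [0, 0, 0], "roll": 0.121, "grip": 100}])

```text
time_s: 1.32
position: [0.175, 0.6, 0.2226]
tcp_rot: [[-0.626, 0.78, 0.0], [0.78, 0.626, 0.0], [0.0, 0.0, -1.0]]
force: [-0.4, -0.7, -0.3]
opening: 1.001
grasp_force: 0.0
```

>>> move_arm(increments=[{"xyz": [0, 0, 0], "roll": 0.121, "grip": 100}, {"xyz": [0, 0, 0], "roll": 0.121, "grip": 100}, {"xyz": [0, 0, 0], "roll": 0.121, "grip": 100}, {"xyz": [0, 0, 0], "roll": 0.121, "grip": 100}, {"xyz": [0, 0, 0], "roll": 0.121, "grip": 100}])

```text
time_s: 1.73
position: [0.175, 0.6, 0.2226]
tcp_rot: [[-0.071, 0.997, -0.0], [0.997, 0.071, 0.0], [0.0, -0.0, -1.0]]
force: [0.6, 0.4, 0.3]
opening: 1.003
grasp_force: 0.0
```

>>> move_arm(increments=[{"xyz": [-15, 38, 0], "roll": 0, "grip": 100}, {"xyz": [-15, 38, 0], "roll": 0, "grip": 100}, {"xyz": [-15, 38, 0], "roll": 0, "grip": 100}, {"xyz": [-15, 38, 0], "roll": 0, "grip": 100}, {"xyz": [-15, 38, 0], "roll": 0, "grip": 100}])

```text
time_s: 2.15
position: [0.3717, 0.5392, 0.2227]
tcp_rot: [[-0.077, 0.997, 0.0], [0.997, 0.077, 0.0], [0.0, 0.0, -1.0]]
force: [-0.2, 1.2, 0.2]
opening: 1.003
grasp_force: 0.0
```

>>> move_arm(increments=[{"xyz": [-38, 10, 0], "roll": 0, "grip": 100}, {"xyz": [-38, 10, 0], "roll": 0, "grip": 100}, {"xyz": [-38, 10, 0], "roll": 0, "grip": 100}, {"xyz": [-38, 10, 0], "roll": 0, "grip": 100}, {"xyz": [-38, 10, 0], "roll": 0, "grip": 100}])

```text
time_s: 2.57
position: [0.435, 0.3525, 0.2226]
tcp_rot: [[-0.077, 0.997, 0.0], [0.997, 0.077, 0.0], [0.0, 0.0, -1.0]]
force: [0.4, 0.6, -0.2]
opening: 0.996
grasp_force: 0.0
```

>>> move_arm(increments=[{"xyz": [-38, 0, 5], "roll": 0, "grip": 100}, {"xyz": [-38, 0, 5], "roll": 0, "grip": 100}, {"xyz": [-38, 0, 5], "roll": 0, "grip": 100}, {"xyz": [-38, 0, 5], "roll": 0, "grip": 100}, {"xyz": [-38, 0, 5], "roll": 0, "grip": 100}])

```text
time_s: 2.98
position: [0.4493, 0.1631, 0.1976]
tcp_rot: [[-0.077, 0.997, 0.001], [0.997, 0.077, 0.0], [-0.0, 0.001, -1.0]]
force: [0.4, -0.3, 0.6]
opening: 0.997
grasp_force: 0.0
```

>>> move_arm(increments=[{"xyz": [-34, 0, 0], "roll": 0, "grip": 100}, {"xyz": [-34, 0, 0], "roll": 0, "grip": 100}, {"xyz": [-34, 0, 0], "roll": 0, "grip": 100}, {"xyz": [-34, 0, 0], "roll": 0, "grip": 100}, {"xyz": [-34, 0, 0], "roll": 0, "grip": 100}])

```text
time_s: 3.4
position: [0.4624, -0.0064, 0.1978]
tcp_rot: [[-0.077, 0.997, 0.001], [0.997, 0.077, -0.0], [-0.0, 0.001, -1.0]]
force: [0.3, 0.2, -0.3]
opening: 1.003
grasp_force: 0.0
```

>>> move_arm(increments=[{"xyz": [-34, 0, 10], "roll": 0, "grip": 100}, {"xyz": [-34, 0, 10], "roll": 0, "grip": 100}, {"xyz": [-34, 0, 10], "roll": 0, "grip": 100}, {"xyz": [-34, 0, 10], "roll": 0, "grip": 100}, {"xyz": [-32, 3, 17], "roll": 0, "grip": 100}])

```text
time_s: 3.82
position: [0.4788, -0.1745, 0.1412]
tcp_rot: [[-0.076, 0.997, 0.003], [0.997, 0.076, -0.002], [-0.002, 0.002, -1.0]]
force: [-0.1, 0.7, -0.2]
opening: 0.999
grasp_force: 0.0
```

```bash
cat > dial.py <<'E'
from h import *
# rectify dial: c = middle of underside, yaw, lean (towards +y), off = dial face distance
def rect_dial(im,c,yaw,lean=0,off=.0135,S=10,n="scene"):
    ex=np.array([np.cos(yaw),np.sin(yaw),0]);h=np.array([-np.sin(yaw),np.cos(yaw),0]);z=np.array([0,0,1.])
    ey=h*np.cos(lean)-z*np.sin(lean);ez=z*np.cos(lean)+h*np.sin(lean)
    q=np.array([[-35,0],[35,0],[35,80],[-35,80]])/1000. # right(=-y), up
    W=np.array([c-ex*off-ey*a+ez*b for a,b in q])
    dst=np.float32([[0,80],[70,80],[70,0],[0,0]])*S*.75
    H=cv2.getPerspectiveTransform(proj(n,W).astype(np.float32),dst)
    return cv2.warpPerspective(im,H,(int(70*S*.75),int(80*S*.75)),flags=cv2.INTER_CUBIC)
E
python3 - <<'E'
from dial import *
s=np.load("scene0.npz")["im"]
r=rect_dial(s,np.array([.4775,-.174,0]),np.radians(4.5))
im,d=bot.capture("scene");c=cv2.resize(im[150:290,280:440],None,fx=4.2,fy=4.2,interpolation=cv2.INTER_CUBIC)[:588,:672]
r=cv2.resize(r,(255,291)); o=np.zeros((588,672+0,3),np.uint8);o[:]=c;o[:291,:255]=r
cv2.imwrite("pics/d1.png",o[...,::-1])
x=bot.read_state();print(x["position"],x["time_s"])
E
```

```text
[ 0.48034482 -0.18011769  0.1382392 ] 3.8667
```

View pics/d1.png

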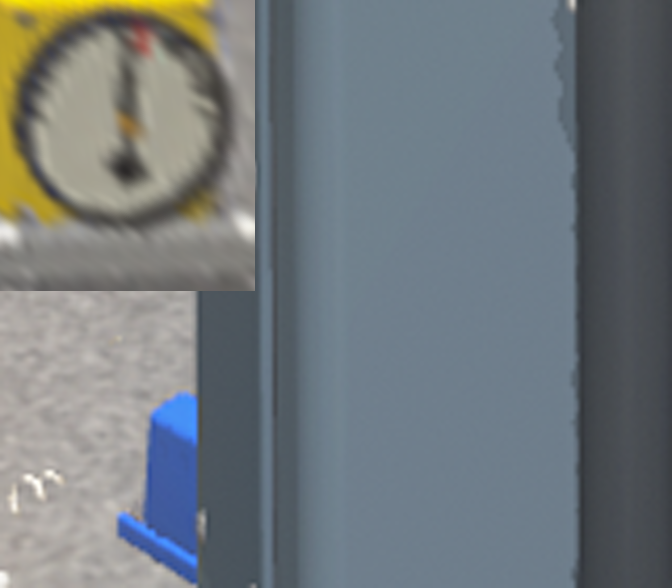

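The rectified dial puts the red mark about 0.19–0.20 rad right of the pointer. The gripper now hides the gauge, and the command overshot by 6 mm in y. I'll correct that, descend and grip.

>>> move_arm(increments=[{"xyz": [6.3, -1.8, 10], "roll": 0, "grip": 100}, {"xyz": [0, 0, 15], "roll": 0, "grip": 100}, {"xyz": [0, 0, 15], "roll": 0, "grip": 100}, {"xyz": [0, 0, 10], "roll": 0, "grip": 100}, {"xyz": [0, 0, 0], "roll": 0, "grip": 100}])

```text
time_s: 4.28
position: [0.4749, -0.1651, 0.0889]
tcp_rot: [[-0.077, 0.997, -0.003], [0.997, 0.077, 0.002], [0.002, -0.003, -1.0]]
force: [-0.4, 0.1, 0.7]
opening: 1.001
grasp_force: 0.0
```

```bash
python3 - <<'E'
from h import *
for n in("top",):
    im,d=bot.capture(n);P=cloud(n,d);i=im.astype(int)
    m=(i[...,0]>i[...,2]+80)&(i[...,1]>i[...,2]+60)&(np.hypot(P[...,0]-.478,P[...,1]+.174)<.05);print(m.sum())
x=bot.read_state();print(x["position"],x["tcp_rot"],x["time_s"])
s=np.load("scene0.npz");P=cloud("scene",s["d"]);i=s["im"].astype(int);g=np.hypot(P[...,0]-.478,P[...,1]+.174)<.05
m=g&(i[...,0]>i[...,2]+80)&(P[...,2]>.02);print(P[m][:,2].max(),np.percentile(P[m][:,2],90))
print(P[np.hypot(P[...,0]-.44,P[...,1]+.11)<.02][:,2].mean(),"bench z")
E
```

```text
0
[ 0.47548439 -0.16537414  0.0898481 ] [[-0.07705355  0.99702529 -0.00182306]
 [ 0.99702613  0.07705571  0.00114301]
 [ 0.00128008 -0.00172956 -0.99999768]] 4.3333
0.08196598675143336 0.08012717767068007
0.0016944937974695267 bench z
```

>>> move_arm(increments=[{"xyz": [-8.6, 1.9, 0], "roll": 0, "grip": 100}, {"xyz": [0, 0, 8], "roll": 0, "grip": 100}, {"xyz": [0, 0, 6], "roll": 0, "grip": 100}, {"xyz": [0, 0, 4.5], "roll": 0, "grip": 100}, {"xyz": [0, 0, 0], "roll": 0, "grip": 60}])

```text
time_s: 4.75
position: [0.4778, -0.1739, 0.0712]
tcp_rot: [[-0.077, 0.997, -0.002], [0.997, 0.077, 0.001], [0.001, -0.002, -1.0]]
force: [-0.8, -0.3, -0.3]
opening: 0.972
grasp_force: 0.0
```

>>> move_arm(increments=[{"xyz": [0, 0, 0], "roll": 0, "grip": 0}, {"xyz": [0, 0, 0], "roll": 0, "grip": 0}, {"xyz": [0, 0, 0], "roll": 0, "grip": 0}, {"xyz": [0, 0, 0], "roll": 0, "grip": 0}, {"xyz": [0, 0, 0], "roll": 0, "grip": 0}])

```text
time_s: 5.17
position: [0.4786, -0.1743, 0.0723]
tcp_rot: [[-0.077, 0.997, 0.0], [0.997, 0.077, -0.0], [-0.0, 0.0, -1.0]]
force: [-0.2, 0.0, 0.0]
opening: 0.634
grasp_force: 0.0
```

>>> move_arm(increments=[{"xyz": [0, 0, 0], "roll": 0, "grip": 0}, {"xyz": [0, 0, 0], "roll": 0, "grip": 0}, {"xyz": [0, 0, 0], "roll": 0, "grip": 0}, {"xyz": [0, 0, 0], "roll": 0, "grip": 0}, {"xyz": [0, 0, 0], "roll": 0, "grip": 0}])

```text
time_s: 5.58
position: [0.4785, -0.1743, 0.0721]
tcp_rot: [[-0.077, 0.997, -0.0], [0.997, 0.077, -0.0], [-0.0, -0.0, -1.0]]
force: [0.1, 0.6, -0.5]
opening: 0.292
grasp_force: 29.9
```

Gripped at 26 mm with 30 N. I'll lift slowly and check the grip from the scene camera.

>>> move_arm(increments=[{"xyz": [0, 0, -2], "roll": 0, "grip": 0}, {"xyz": [0, 0, -5], "roll": 0, "grip": 0}, {"xyz": [0, 0, -10], "roll": 0, "grip": 0}, {"xyz": [0, 0, -15], "roll": 0, "grip": 0}, {"xyz": [0, 0, -20], "roll": 0, "grip": 0}])

```text
time_s: 6.0
position: [0.4775, -0.1736, 0.1241]
tcp_rot: [[-0.077, 0.997, -0.003], [0.997, 0.077, 0.002], [0.002, -0.003, -1.0]]
force: [-0.1, -0.7, -3.0]
opening: 0.29
grasp_force: 30.0
```

>>> move_arm(increments=[{"xyz": [0, 0, -20], "roll": 0, "grip": 0}, {"xyz": [0, 0, -20], "roll": 0, "grip": 0}, {"xyz": [0, 0, -20], "roll": 0, "grip": 0}, {"xyz": [0, 0, -18], "roll": 0, "grip": 0}, {"xyz": [0, 0, -8], "roll": 0, "grip": 0}])

```text
time_s: 6.42
position: [0.4794, -0.1747, 0.2131]
tcp_rot: [[-0.077, 0.997, 0.004], [0.997, 0.077, -0.003], [-0.003, 0.004, -1.0]]
force: [0.8, 0.2, -3.3]
opening: 0.292
grasp_force: 30.0
```

```bash
python3 - <<'E'
from h import *
im,d=bot.capture("scene");c=cv2.resize(im[100:240,290:450],None,fx=4,fy=4,interpolation=cv2.INTER_CUBIC)
cv2.imwrite("pics/l1.png",c[...,::-1])
x=bot.read_state();print(x["position"],x["force"],x["moment"],x["opening"],x["grasp_force"],x["time_s"])
E
```

```text
[ 0.47983604 -0.174954    0.21344661] [ 0.67174314 -0.98845701 -2.13516151] [-0.15253351  0.03427208 -0.01594798] 0.2942697167970819 29.950658977031708 6.4667
```

View pics/l1.png

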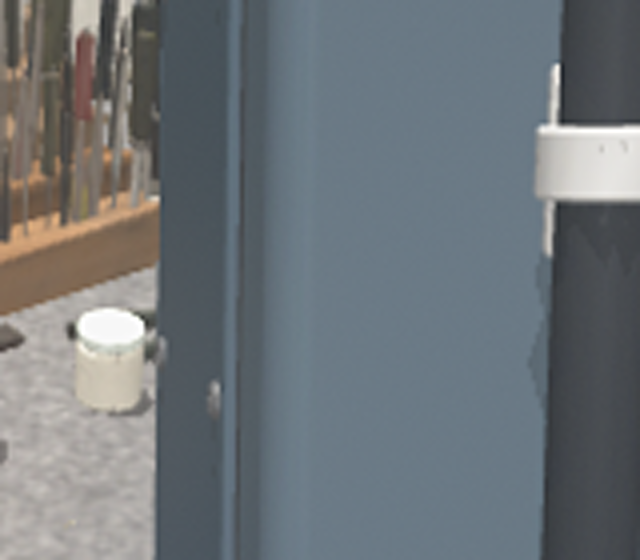

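The arm hides the gauge from this camera, but the load is about 3 N in the grip, so it is lifted. Next I'll refine the offcut pose while the vice is in view.

```bash
python3 - <<'E'
from h import *
for n in("top","scene"):
    im,d=bot.capture(n);P=cloud(n,d);i=im.astype(int)
    m=(np.hypot(P[...,0]-.463,P[...,1]-.13)<.06)&(i[...,0]>i[...,2]+60)&(i[...,0]>i[...,1]+15)&(P[...,2]>.079)
    m=cv2.morphologyEx(m.astype(np.uint8),cv2.MORPH_OPEN,np.ones((3,3),np.uint8))
    k,l,st,_=cv2.connectedComponentsWithStats(m);m=l==1+np.argmax(st[1:,4])
    q=P[m]; c,wh,a=cv2.minAreaRect(q[:,:2].astype(np.float32));print(n,m.sum(),np.round(c,4),np.round(wh,4),round(a,1))
    for a in (9,11,13):
        r=np.radians(a);e=np.array([[np.cos(r),np.sin(r)],[-np.sin(r),np.cos(r)]])
        w=(q[:,:2]-c)@e.T;lo,hi=np.percentile(w,[1,99],axis=0);print(a,(hi-lo).round(4),((lo+hi)/2@e+c).round(4))
    A=np.c_[w[:,1],np.ones(len(w)),w[:,1]**2,w[:,0]];print("tilt,z0,cup",np.linalg.lstsq(A,q[:,2],rcond=None)[0].round(4))
    # local frame: green cheeks? print green base angle
    g=(np.hypot(P[...,0]-.463,P[...,1]-.13)<.12)&(i[...,1]>i[...,0]+25)&(i[...,1]>i[...,2]+8)&(P[...,2]<.03)
    c,wh,a=cv2.minAreaRect(P[g][:,:2].astype(np.float32));print("base",np.round(c,4),np.round(wh,4),round(a,1))
E
```

```text
top 828 [0.4624 0.1298] [0.062  0.0713] 13.1
9 [0.0618 0.0681] [0.4625 0.1284]
11 [0.0608 0.0676] [0.4626 0.1285]
13 [0.0607 0.0674] [0.4628 0.1285]
tilt,z0,cup [0.1115 0.0848 3.3307 0.0034]
base [0.4627 0.1334] [0.1254 0.1762] 13.1
scene 313 [0.4424 0.1476] [0.0837 0.0426] 56.8
9 [0.0596 0.0603] [0.4567 0.1367]
11 [0.0598 0.0586] [0.4575 0.1369]
13 [0.0602 0.057 ] [0.4582 0.1372]
tilt,z0,cup [ 0.0947  0.0851  0.5453 -0.0054]
base [0.4449 0.142 ] [0.1615 0.1294] 63.1
```

>>> move_arm(increments=[{"xyz": [8, 0, 0], "roll": 0, "grip": 0}, {"xyz": [14, 0, 0], "roll": 0, "grip": 0}, {"xyz": [20, 0, 0], "roll": 0, "grip": 0}, {"xyz": [24, 0, 0], "roll": 0, "grip": 0}, {"xyz": [25, 0, 0], "roll": 0, "grip": 0}])

```text
time_s: 6.98
position: [0.4701, -0.0814, 0.2087]
tcp_rot: [[-0.076, 0.997, -0.003], [0.997, 0.076, 0.002], [0.002, -0.003, -1.0]]
force: [0.7, 0.2, -3.6]
opening: 0.292
grasp_force: 29.9
```

>>> move_arm(increments=[{"xyz": [25, 1, 0], "roll": 0, "grip": 0}, {"xyz": [25, 1, 0], "roll": 0, "grip": 0}, {"xyz": [25, 1, 0], "roll": 0, "grip": 0}, {"xyz": [25, 1, 0], "roll": 0, "grip": 0}, {"xyz": [25, 1, 0], "roll": 0, "grip": 0}])

```text
time_s: 7.4
position: [0.4649, 0.044, 0.2089]
tcp_rot: [[-0.077, 0.997, -0.004], [0.997, 0.077, 0.001], [0.001, -0.004, -1.0]]
force: [0.2, 0.4, -3.3]
opening: 0.296
grasp_force: 29.9
```

>>> move_arm(increments=[{"xyz": [25, 1, 0], "roll": 0, "grip": 0}, {"xyz": [24, 0, 0], "roll": 0, "grip": 0}, {"xyz": [20, 0, 0], "roll": 0, "grip": 0}, {"xyz": [14, 0, 0], "roll": 0, "grip": 0}, {"xyz": [9, 0, 0], "roll": 0, "grip": 0}])

```text
time_s: 7.82
position: [0.4585, 0.1358, 0.2089]
tcp_rot: [[-0.079, 0.997, -0.004], [0.997, 0.079, 0.001], [0.001, -0.004, -1.0]]
force: [0.8, -0.8, -2.5]
opening: 0.293
grasp_force: 30.0
```

>>> move_arm(increments=[{"xyz": [0, 0, 3], "roll": -0.04, "grip": 0}, {"xyz": [0, 0, 6], "roll": -0.06, "grip": 0}, {"xyz": [0, 0, 6], "roll": -0.052, "grip": 0}, {"xyz": [0, 0, 3], "roll": 0, "grip": 0}, {"xyz": [0, 0, 0], "roll": 0, "grip": 0}])

```text
time_s: 8.23
position: [0.4594, 0.1335, 0.1908]
tcp_rot: [[-0.226, 0.974, -0.004], [0.974, 0.226, -0.0], [0.001, -0.003, -1.0]]
force: [-0.5, 0.0, -3.8]
opening: 0.293
grasp_force: 30.0
```

```bash
python3 - <<'E'
from h import *
im,d=bot.capture("scene");np.savez("scene2.npz",im=im,d=d)
P=proj("scene",[.4625,.1325,.14])[0];print(P)
c=cv2.resize(im[200:350,170:330],None,fx=4,fy=4,interpolation=cv2.INTER_CUBIC)
cv2.imwrite("pics/v1.png",c[...,::-1])
x=bot.read_state();print(x["position"],x["tcp_rot"].__repr__(),x["force"],x["moment"],x["opening"],x["grasp_force"],x["time_s"])
E
```

```text
[235.10339836 257.70248564]
[0.4599093  0.13340779 0.19131047] array([[-2.25668870e-01,  9.74201266e-01, -2.33551754e-03],
       [ 9.74203956e-01,  2.25669331e-01, -6.74966932e-05],
       [ 4.61299316e-04, -2.29050233e-03, -9.99997270e-01]]) [ 0.22275172 -0.32924595 -2.69854972] [-0.07078368 -0.003661   -0.04449857] 0.29146495220003554 29.95058387517929 8.2833
```

View pics/v1.png

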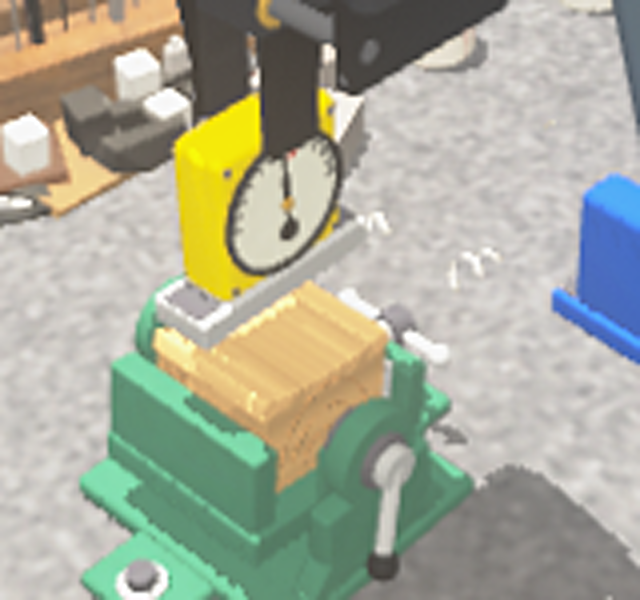

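The gauge hangs square above the offcut, dial at crop (285,210), with the red mark and pointer visible below the finger. Now I'll lower it gently.

>>> move_arm(increments=[{"xyz": [-1.5, 2.3, 5], "roll": 0, "grip": 0}, {"xyz": [0, 0, 6], "roll": 0, "grip": 0}, {"xyz": [0, 0, 5], "roll": 0, "grip": 0}, {"xyz": [0, 0, 3], "roll": 0, "grip": 0}, {"xyz": [0, 0, 0], "roll": 0, "grip": 0}])

```text
time_s: 8.7
position: [0.4627, 0.1322, 0.1721]
tcp_rot: [[-0.227, 0.974, -0.002], [0.974, 0.227, -0.0], [0.0, -0.002, -1.0]]
force: [-0.4, -0.3, -3.7]
opening: 0.291
grasp_force: 30.0
```

>>> move_arm(increments=[{"xyz": [0, 0, 2], "roll": 0, "grip": 0}, {"xyz": [0, 0, 2], "roll": 0, "grip": 0}, {"xyz": [0, 0, 2], "roll": 0, "grip": 0}, {"xyz": [0, 0, 1], "roll": 0, "grip": 0}, {"xyz": [0, 0, 0], "roll": 0, "grip": 0}])

```text
time_s: 9.12
position: [0.4633, 0.1324, 0.1659]
tcp_rot: [[-0.227, 0.974, -0.0], [0.974, 0.227, -0.0], [0.0, -0.0, -1.0]]
force: [0.2, 1.0, -2.6]
opening: 0.294
grasp_force: 30.0
```

>>> move_arm(increments=[{"xyz": [0, 0, 1], "roll": 0, "grip": 0}, {"xyz": [0, 0, 1], "roll": 0, "grip": 0}, {"xyz": [0, 0, 0.5], "roll": 0, "grip": 0}, {"xyz": [0, 0, 0.5], "roll": 0, "grip": 0}, {"xyz": [0, 0, 0], "roll": 0, "grip": 0}])

```text
time_s: 9.53
position: [0.4634, 0.1325, 0.1631]
tcp_rot: [[-0.227, 0.974, 0.0], [0.974, 0.227, 0.0], [0.0, 0.0, -1.0]]
force: [-0.3, 0.7, -1.9]
opening: 0.296
grasp_force: 30.0
```

>>> move_arm(increments=[{"xyz": [0, 0, 0.5], "roll": 0, "grip": 0}, {"xyz": [0, 0, 0], "roll": 0, "grip": 0}, {"xyz": [0, 0, 0.5], "roll": 0, "grip": 0}, {"xyz": [0, 0, 0], "roll": 0, "grip": 0}, {"xyz": [0, 0, 0], "roll": 0, "grip": 0}])

```text
time_s: 9.95
position: [0.4634, 0.1324, 0.1621]
tcp_rot: [[-0.227, 0.974, 0.0], [0.974, 0.227, 0.0], [0.0, 0.0, -1.0]]
force: [1.0, 1.3, -2.0]
opening: 0.291
grasp_force: 30.0
```

>>> move_arm(increments=[{"xyz": [0, 0, 0.5], "roll": 0, "grip": 0}, {"xyz": [0, 0, 0], "roll": 0, "grip": 0}, {"xyz": [0, 0, 0.5], "roll": 0, "grip": 0}, {"xyz": [0, 0, 0], "roll": 0, "grip": 0}, {"xyz": [0, 0, 0], "roll": 0, "grip": 0}])

```text
time_s: 10.37
position: [0.4636, 0.1324, 0.1617]
tcp_rot: [[-0.227, 0.974, 0.001], [0.974, 0.227, 0.0], [-0.0, 0.001, -1.0]]
force: [-1.8, 0.7, 4.7]
opening: 0.296
grasp_force: 30.0
```

>>> move_arm(increments=[{"xyz": [0, 0, 0.5], "roll": 0, "grip": 0}, {"xyz": [0, 0, 0], "roll": 0, "grip": 0}, {"xyz": [0, 0, 0], "roll": 0, "grip": 0}])

```text
time_s: 10.62
position: [0.4637, 0.1324, 0.1617]
tcp_rot: [[-0.227, 0.974, 0.001], [0.974, 0.227, 0.0], [-0.0, 0.001, -1.0]]
force: [-2.3, 0.7, 8.4]
opening: 0.29
grasp_force: 30.0
```

```bash
python3 - <<'E'
from h import *
im,d=bot.capture("scene");np.savez("scene3.npz",im=im,d=d)
c=cv2.resize(im[210:330,180:300],None,fx=5,fy=5,interpolation=cv2.INTER_CUBIC)
cv2.imwrite("pics/v2.png",c[...,::-1])
x=bot.read_state();print(x["position"],x["force"],x["moment"],x["opening"],x["grasp_force"],x["time_s"])
E
```

```text
[0.46367396 0.13242462 0.16167594] [-1.96473117  1.09838979  8.80870685] [0.18751209 0.57749895 0.00716195] 0.2934084968769005 29.96676653623581 10.6667
```

View pics/v2.png

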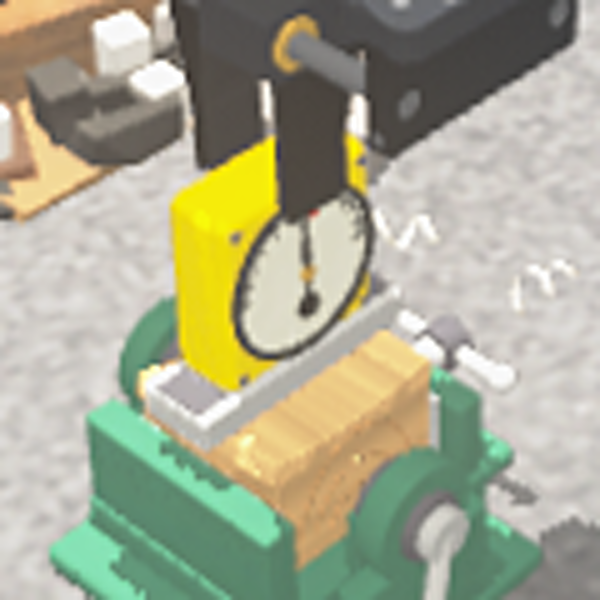

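The gauge is seated on the offcut, foot along crop (215,430)–(390,300), dial centre (308,270), pressed with about 12 N. I'll start rocking it towards +y along the arc about the axle.

>>> move_arm(increments=[{"xyz": [1, 0, 0.2], "roll": 0, "grip": 0}, {"xyz": [1, 0, 0.05], "roll": 0, "grip": 0}, {"xyz": [1, 0, 0.05], "roll": 0, "grip": 0}, {"xyz": [1, 0, 0.05], "roll": 0, "grip": 0}, {"xyz": [0, 0, 0], "roll": 0, "grip": 0}])

```text
time_s: 11.08
position: [0.463, 0.1358, 0.1616]
tcp_rot: [[-0.228, 0.974, 0.002], [0.974, 0.228, -0.001], [-0.002, 0.001, -1.0]]
force: [-2.1, 0.1, 10.6]
opening: 0.288
grasp_force: 30.0
```

>>> move_arm(increments=[{"xyz": [1, 0, 0.05], "roll": 0, "grip": 0}, {"xyz": [1, 0, 0.05], "roll": 0, "grip": 0}, {"xyz": [1, 0, 0.05], "roll": 0, "grip": 0}, {"xyz": [1, 0, 0.05], "roll": 0, "grip": 0}, {"xyz": [0, 0, 0], "roll": 0, "grip": 0}])

```text
time_s: 11.5
position: [0.4624, 0.1392, 0.1615]
tcp_rot: [[-0.229, 0.973, 0.002], [0.973, 0.229, -0.002], [-0.003, 0.002, -1.0]]
force: [-2.0, -1.8, 10.7]
opening: 0.292
grasp_force: 30.0
```

```bash
cat > meas.py <<'E'
from h import *
import sys
im,d=bot.capture("scene");np.savez(sys.argv[1]+".npz",im=im,d=d)
x=bot.read_state();p=np.array(x["position"]);print(p.round(4),np.round(x["force"],1),np.round(x["moment"],2),round(x["grasp_force"],1),x["time_s"])
P=cloud("scene",d);i=im.astype(int);r=np.radians(13.1);ex=np.array([np.cos(r),np.sin(r),0]);ey=np.array([-np.sin(r),np.cos(r),0])
piv=np.array([.4625,.1325,.062]);L=np.stack([(P-piv)@ex,(P-piv)@ey,P[...,2]-.062],-1)
near=(np.abs(L[...,0])<.06)&(np.abs(L[...,1])<.07)
# gauge -x face via foot/housing: fit dial face and its side edges
yel=near&(i[...,0]>i[...,2]+90)&(i[...,1]>i[...,2]+70)&(L[...,2]>.045)
wood=near&(i[...,0]>i[...,2]+40)&(i[...,0]>i[...,1]+15)&(L[...,2]>.012)&(L[...,2]<.04)&(np.abs(L[...,0])<.031)
w=L[wood];A=np.c_[w[:,1],np.ones(len(w))]
wr=w[w[:,2]>np.median(w[:,2])-.012];print("wood n",len(w),"slope",np.polyfit(wr[:,1],wr[:,2],1).round(3))
f=near&(L[...,2]>.045)&(L[...,0]<.0)
s=L[yel]; side=s[(s[:,1]>np.percentile(s[:,1],85)-.02)]
print("yellow n",len(s))
# +y side face: plane y = a + b*z + c*x by RANSAC
rng=np.random.default_rng(0);best=None
for k in range(400):
    q=s[rng.choice(len(s),3,replace=False)]
    try: c=np.linalg.solve(np.c_[q[:,2],q[:,0],np.ones(3)],q[:,1])
    except Exception: continue
    if abs(c[0])>.6 or abs(c[1])>.4: continue
    e=np.abs(np.c_[s[:,2],s[:,0],np.ones(len(s))]@c-s[:,1])<.0015
    if best is None or e.sum()>best.sum(): best=e
c=np.linalg.lstsq(np.c_[s[best][:,2],s[best][:,0],np.ones(best.sum())],s[best][:,1],rcond=None)[0]
print("side face n",best.sum(),"lean",np.arctan(c[0]).round(3),"yawerr",c[1].round(3))
E
python3 meas.py s4
```

```text
[0.4624 0.1392 0.1615] [-1.2 -2.3 10.6] [-0.73  0.49  0.1 ] 30.0 11.55
wood n 509 slope [-0.072  0.026]
yellow n 819
side face n 317 lean 0.039 yawerr 0.06
```

```bash
sed -i 's/^im,d=bot.capture.*/import os\nif os.path.exists(sys.argv[1]+".npz"): z=np.load(sys.argv[1]+".npz");im,d=z["im"],z["d"]\nelse: im,d=bot.capture("scene");np.savez(sys.argv[1]+".npz",im=im,d=d)/' meas.py
python3 meas.py scene3; python3 - <<'E'
import cv2,numpy as np
o=[]
for f in("scene3","s4"):
    im=np.load(f+".npz")["im"];o.append(cv2.resize(im[240:310,200:270],(400,400),interpolation=cv2.INTER_CUBIC))
cv2.imwrite("pics/cmp.png",np.hstack(o)[...,::-1])
E
```

```text
[0.4624 0.1392 0.1615] [-1.2 -2.3 10.6] [-0.73  0.49  0.1 ] 30.0 11.55
wood n 521 slope [-0.042  0.025]
yellow n 837
side face n 382 lean -0.063 yawerr 0.001
```

View pics/cmp.png

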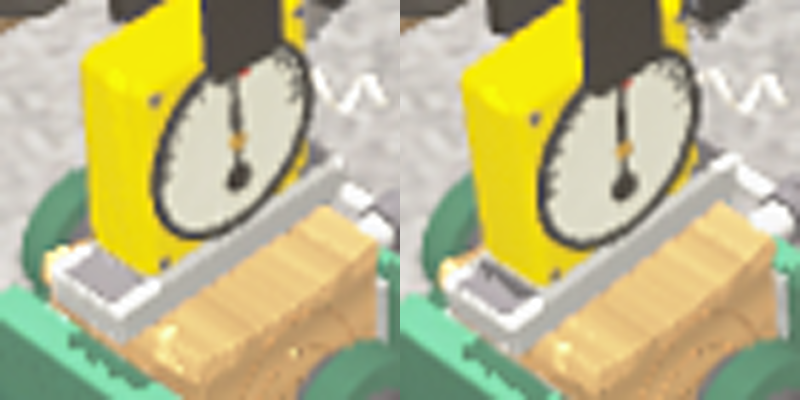

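The gauge has leaned with the block: the side face turned about 0.1 rad and the pointer stayed upright, now just left of the red mark. I'll continue to about 0.13 rad, release and regrip briefly to take out pad twist while the vice still stays put, then finish.

>>> move_arm(increments=[{"xyz": [1, 0, 0.2], "roll": 0, "grip": 0}, {"xyz": [1, 0, 0.15], "roll": 0, "grip": 0}, {"xyz": [1, 0, 0.15], "roll": 0, "grip": 0}, {"xyz": [1, 0, 0.15], "roll": 0, "grip": 0}, {"xyz": [1, 0, 0.15], "roll": 0, "grip": 0}])

```text
time_s: 11.97
position: [0.4618, 0.1441, 0.161]
tcp_rot: [[-0.229, 0.973, 0.004], [0.973, 0.229, -0.002], [-0.003, 0.003, -1.0]]
force: [-2.0, -2.6, 12.1]
opening: 0.292
grasp_force: 30.1
```

>>> move_arm(increments=[{"xyz": [0, 0, 0], "roll": 0, "grip": 0}, {"xyz": [0, 0, 0], "roll": 0, "grip": 0}, {"xyz": [0, 0, 0], "roll": 0, "grip": 0}])

```text
time_s: 12.22
position: [0.4617, 0.1442, 0.1609]
tcp_rot: [[-0.229, 0.974, 0.003], [0.974, 0.229, -0.002], [-0.003, 0.003, -1.0]]
force: [-1.8, -1.5, 11.5]
opening: 0.296
grasp_force: 30.1
```

```bash
python3 meas.py s5
```

```text
[0.4617 0.1442 0.1609] [-1.6 -1.3 12.2] [-0.59  0.42  0.09] 30.1 12.2667
wood n 494 slope [-0.092  0.026]
yellow n 792
side face n 288 lean 0.082 yawerr 0.047
```

```bash
cat > wood.py <<'E'
from h import *
import sys
r=np.radians(13.1);ex=np.array([np.cos(r),np.sin(r),0]);ey=np.array([-np.sin(r),np.cos(r),0]);piv=np.array([.4625,.1325,.062])
for f in sys.argv[1:]:
    z=np.load(f+".npz");P=cloud("scene",z["d"]);i=z["im"].astype(int)
    L=np.stack([(P-piv)@ex,(P-piv)@ey,P[...,2]-.062],-1)
    wood=(i[...,0]>i[...,2]+40)&(i[...,0]>i[...,1]+12)
    m=wood&(L[...,0]<-.016)&(L[...,0]>-.028)&(L[...,2]>.012)&(L[...,2]<.045)&(np.abs(L[...,1])<.045)
    q=L[m]
    for _ in range(4):
        A=np.c_[np.ones(len(q)),q[:,1],q[:,1]**2,q[:,0]+.022];c=np.linalg.lstsq(A,q[:,2],rcond=None)[0];e=np.abs(A@c-q[:,2]);q=q[e<max(.001,2*np.median(e))]
    # foot front face bottom edge: steel grey pixels at x~-0.014
    g=(np.ptp(i,axis=2)<25)&(np.abs(L[...,0]+.013)<.005)&(L[...,2]>.018)&(L[...,2]<.06)&(np.abs(L[...,1])<.05)
    G=L[g]; ys=np.arange(-.036,.044,.008); pts=[(y,np.median(G[np.abs(G[:,1]-y)<.004][:,2])) for y in ys if (np.abs(G[:,1]-y)<.004).sum()>4]
    b=np.polyfit(*np.array(pts).T,1) if len(pts)>2 else None
    y=np.percentile(q[:,1],[2,98]);print(f,len(q),"swinglean",-c[1].round(3),"cup",c[2].round(2),"z",c[0].round(4),"yr",y.round(3),"footlean",None if b is None else -b[0].round(3),len(pts))
E
python3 wood.py scene0 scene2 scene3 s4 s5
```

```text
scene0 126 swinglean -0.077 cup 1.73 z 0.0252 yr [-0.035  0.032] footlean None 0
scene2 133 swinglean -0.073 cup 1.19 z 0.0253 yr [-0.032  0.032] footlean None 0
scene3 132 swinglean 0.01 cup 1.9 z 0.0251 yr [-0.03   0.023] footlean -0.037 10
s4 151 swinglean 0.076 cup 2.37 z 0.0254 yr [-0.029  0.036] footlean 0.018 10
s5 159 swinglean 0.125 cup 2.84 z 0.0254 yr [-0.026  0.033] footlean 0.014 10
```

>>> move_arm(increments=[{"xyz": [1, 0, 0.13], "roll": 0, "grip": 0}, {"xyz": [1, 0, 0.15], "roll": 0, "grip": 0}, {"xyz": [1, 0, 0.15], "roll": 0, "grip": 0}, {"xyz": [1, 0, 0.16], "roll": 0, "grip": 0}, {"xyz": [1, 0, 0.17], "roll": 0, "grip": 0}])

```text
time_s: 12.68
position: [0.4608, 0.1492, 0.1602]
tcp_rot: [[-0.229, 0.974, 0.004], [0.974, 0.229, -0.002], [-0.003, 0.003, -1.0]]
force: [-2.0, -1.4, 12.2]
opening: 0.295
grasp_force: 30.1
```

>>> move_arm(increments=[{"xyz": [1, 0, 0.18], "roll": 0, "grip": 0}, {"xyz": [1, 0, 0.19], "roll": 0, "grip": 0}, {"xyz": [0, 0, 0], "roll": 0, "grip": 0}, {"xyz": [0, 0, 0], "roll": 0, "grip": 0}, {"xyz": [0, 0, 0], "roll": 0, "grip": 0}])

```text
time_s: 13.1
position: [0.4603, 0.1513, 0.1598]
tcp_rot: [[-0.228, 0.974, 0.004], [0.974, 0.228, -0.001], [-0.002, 0.004, -1.0]]
force: [-2.3, -1.0, 12.0]
opening: 0.292
grasp_force: 30.1
```

>>> move_arm(increments=[{"xyz": [0, 0, 0], "roll": 0, "grip": 0}, {"xyz": [0, 0, 0], "roll": 0, "grip": 0}, {"xyz": [0, 0, 0], "roll": 0, "grip": 0}, {"xyz": [0, 0, 0], "roll": 0, "grip": 0}, {"xyz": [0, 0, 0], "roll": 0, "grip": 0}])

```text
time_s: 13.52
position: [0.4604, 0.1513, 0.1598]
tcp_rot: [[-0.228, 0.974, 0.004], [0.974, 0.228, -0.001], [-0.002, 0.004, -1.0]]
force: [-1.7, -0.0, 11.4]
opening: 0.293
grasp_force: 30.1
```

```bash
python3 meas.py s6; python3 wood.py s6; cat > dl.py <<'E'
from dial import *
import sys
o=[]
for f,lean in zip(sys.argv[1::2],map(float,sys.argv[2::2])):
    im=np.load(f+".npz")["im"];r=np.radians(13.1);h=np.array([-np.sin(r),np.cos(r),0])
    c=np.array([.4628,.1325,.062])+.028*(h*np.sin(lean)+np.array([0,0,np.cos(lean)]))
    R=rect_dial(im,c,r,lean); S=7.5;C=(35*S,35*S)
    i=R.astype(int);v,u=np.mgrid[:R.shape[0],:R.shape[1]]
    rad=np.hypot(u-C[0],v-C[1])/S;ang=np.arctan2(u-C[0],C[1]-v)
    red=(i[...,0]-np.maximum(i[...,1],i[...,2])>25)&(i[...,0]-i[...,1]>.8*(i[...,1]-i[...,2])+20)&(rad>15)&(rad<27)
    dark=(i.sum(2)<330)&(rad>8)&(rad<17)&(np.abs(ang)<.6)
    tail=(i.sum(2)<330)&(rad>5)&(rad<16)&(v>C[1])&(np.abs(u-C[0])<45)
    ora=(i[...,0]-i[...,2]>60)&(rad<6)
    f2=lambda m:(m.sum(),u[m].mean().round(1),v[m].mean().round(1)) if m.any() else None
    print(f,"red",f2(red),"ptr",f2(dark),"tail",f2(tail),"hub",f2(ora))
    o.append(cv2.resize(R,(394,450)))
cv2.imwrite("pics/"+f+"d.png",np.hstack(o)[...,::-1])
E
python3 dl.py scene3 0 s6 0.19
```

```text
[0.4603 0.1513 0.1598] [-0.9  0.2 11.1] [-0.42  0.26  0.12] 30.1 13.5667
wood n 505 slope [-0.11   0.026]
yellow n 754
side face n 241 lean 0.146 yawerr 0.09
s6 155 swinglean 0.19 cup 2.79 z 0.0257 yr [-0.02   0.038] footlean 0.049 10
scene3 red (np.int64(760), np.float64(285.7), np.float64(106.7)) ptr (np.int64(607), np.float64(257.3), np.float64(184.3)) tail (np.int64(2801), np.float64(257.4), np.float64(353.6)) hub (np.int64(1822), np.float64(259.3), np.float64(264.9))
s6 red None ptr (np.int64(823), np.float64(271.2), np.float64(179.4)) tail (np.int64(2867), np.float64(243.1), np.float64(345.4)) hub (np.int64(1807), np.float64(259.5), np.float64(257.4))
```

View pics/s6d.png

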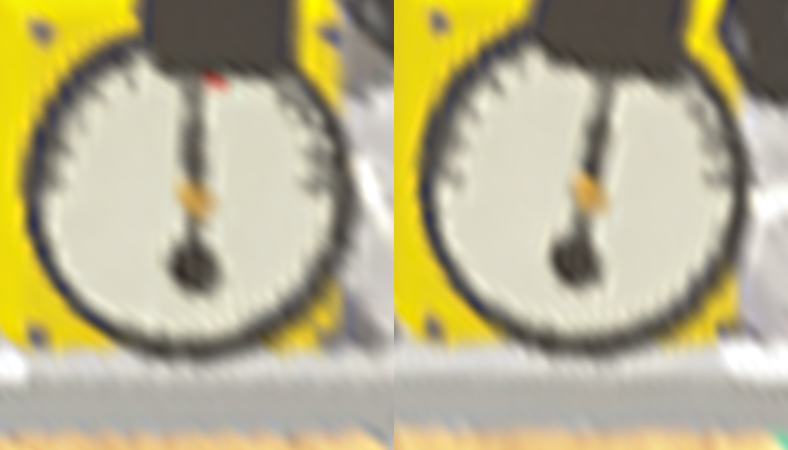

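The finger tip now hides the mark. The pointer reads about 0.17 on the dial. I'll measure the mark angle from the earlier unobstructed pictures.

```bash
python3 - <<'E'
from dial import *
s=np.load("scene0.npz");s2=np.load("scene2.npz");out=[]
def go(im,c,yaw,tag):
    R=rect_dial(im,np.array(c),np.radians(yaw),off=.0132);S=7.5;i=R.astype(int);v,u=np.mgrid[:R.shape[0],:R.shape[1]]
    rad=np.hypot(u-262.5,v-262.5)/S
    rd=i[...,0]-(i[...,1]+i[...,2])/2; red=(rd>35)&(i[...,1]-i[...,2]<25)&(rad>15)&(rad<28)
    ora=(i[...,0]-i[...,2]>60)&(rad<7)
    tail=(i.sum(2)<300)&(rad>7)&(rad<17)&(v>262)&(np.abs(u-262)<60)
    # dial ring: ellipse fit of the pale disc
    pale=((np.ptp(i,axis=2)<60)&(i.sum(2)>450)&(rad<27)).astype(np.uint8);pale=cv2.morphologyEx(pale,cv2.MORPH_CLOSE,np.ones((61,61),np.uint8))
    k,l,st,ce=cv2.connectedComponentsWithStats(pale);b=1+np.argmax(st[1:,4])
    w=rd*red;f=lambda m:np.array([(u*m).sum()/m.sum(),(v*m).sum()/m.sum()])
    r,h,t=f(w),f(ora.astype(float)),f(tail.astype(float));g=lambda a,b:np.arctan2(a[0]-b[0],b[1]-a[1]).round(3)
    print(tag,red.sum(),"red",r.round(0),"hub",h.round(0),"tail",t.round(0),"disc",ce[b].round(0),st[b][2:4],"ang hub",g(r,h),"disc",g(r,ce[b]),"ptr(hub-tail)",g(h,t),"R",np.hypot(*(r-h))/S)
    out.append(cv2.resize(R,(390,450)))
go(s["im"],[.4775,-.174,.0015],4.5,"s0"); go(s["im"],[.478,-.1755,.0],4.4,"s0b")
go(s2["im"],[.4605,.1334,.1195],13.1,"s2")
cv2.imwrite("pics/mk.png",np.hstack([out[0],out[2]])[...,::-1])
E
```

```text
s0 2000 red [297.  97.] hub [265. 271.] tail [266. 358.] disc [247. 277.] [349 357] ang hub 0.178 disc 0.269 ptr(hub-tail) -0.003 R 23.558719894148556
s0b 1999 red [289.  89.] hub [258. 263.] tail [258. 351.] disc [240. 269.] [348 356] ang hub 0.178 disc 0.269 ptr(hub-tail) -0.003 R 23.576114780038015
s2 1025 red [299. 128.] hub [274. 285.] tail [274. 369.] disc [266. 285.] [392 365] ang hub 0.157 disc 0.21 ptr(hub-tail) 0.004 R 21.14419170107307
```

View pics/mk.png

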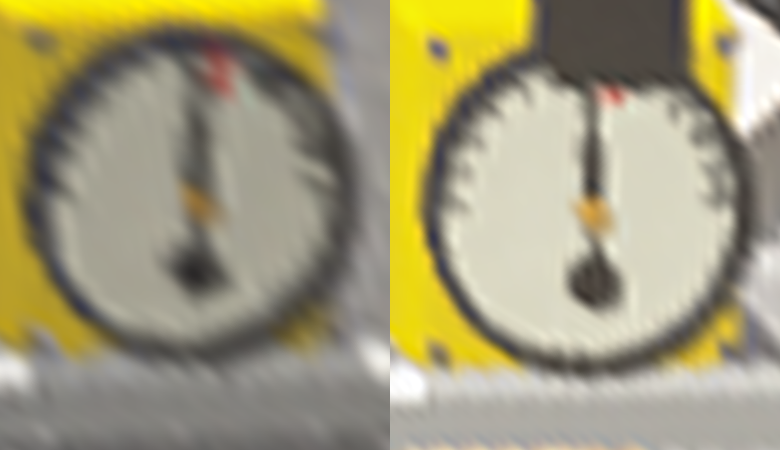

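The mark is at rectified (220,75) on the left and partly covered on the right. The hub stands proud, which causes parallax, so I'll take the angle from a circle fitted to the dial's ring.

```bash
cat > ring.py <<'E'
from dial import *
from scipy.optimize import least_squares
def go(f,c,yaw,lean=0):
    im=np.load(f+".npz")["im"];R=rect_dial(im,np.array(c),np.radians(yaw),lean,off=.0132);S=7.5;g=cv2.GaussianBlur(R.max(2),(0,0),3).astype(float)
    C=np.array([262.5,262.5])
    for it in range(4):
        pts=[]
        for a in np.radians(np.arange(0,360,4)):
            if abs((a+np.pi)%(2*np.pi)-np.pi)<np.radians(45): continue
            rr=np.arange(23.5,31,.1)*S;x=C[0]+rr*np.sin(a);y=C[1]-rr*np.cos(a)
            ok=(x>0)&(x<g.shape[1]-1)&(y>0)&(y<g.shape[0]-1)
            p=np.where(ok,g[np.clip(y,0,g.shape[0]-1).astype(int),np.clip(x,0,g.shape[1]-1).astype(int)],255);k=p.argmin()
            if p[k]<110 and 0<k<len(rr)-1: pts.append((x[k],y[k]))
        q=np.array(pts);s=least_squares(lambda t:np.hypot((q[:,0]-t[0]),(q[:,1]-t[1])*t[3])-t[2],[*C,200,1],loss="soft_l1",f_scale=3).x;C=s[:2]
    i=R.astype(int);v,u=np.mgrid[:R.shape[0],:R.shape[1]];rad=np.hypot(u-C[0],v-C[1])/S
    rd=i[...,0]-(i[...,1]+i[...,2])/2;red=(rd>35)&(i[...,1]-i[...,2]<25)&(rad>17)&(rad<26)&(v<C[1])&(np.abs(u-C[0])<100)
    w=np.where(red,rd,0);r=(np.array([(u*w).sum(),(v*w).sum()])/w.sum()) if red.any() else C
    tl=(i.sum(2)<300)&(rad>7)&(rad<17)&(v>C[1]+40)&(np.abs(u-C[0])<70);pt=(i.sum(2)<360)&(rad>7)&(rad<17)&(v<C[1])&(np.abs(u-C[0])<70)
    T=np.array([u[tl].mean(),v[tl].mean()]);p=np.array([u[pt].mean(),v[pt].mean()])
    an=lambda a,b:np.arctan2(a[0]-b[0],b[1]-a[1]).round(3)
    print(f,len(q),"C",C.round(1),"r mm",(s[2]/S).round(2),s[3].round(3),"mark",an(r,C),(np.hypot(*(r-C))/S).round(1),red.sum(),"ptr",an(p,T))
def vice(l): 
    r=np.radians(13.1);h=np.array([-np.sin(r),np.cos(r),0]);return np.array([.4628,.1325,.062])+.028*(h*np.sin(l)+np.array([0,0,np.cos(l)]))
if __name__=="__main__":
    go("scene0",[.4775,-.174,.0015],4.5);go("scene2",[.4605,.1334,.1195],13.1);go("scene3",vice(0),13.1)
    for f,l in(("s4",.07),("s5",.12),("s6",.187)):go(f,vice(l),13.1,l)
E
python3 ring.py
```

```text
scene0 67 C [256.2 262.9] r mm 27.53 0.996 mark 0.243 22.6 1861 ptr -0.004
scene2 67 C [267.  277.9] r mm 27.96 0.99 mark 0.212 20.4 1025 ptr -0.019
scene3 67 C [253.4 259.8] r mm 27.72 0.986 mark 0.237 20.4 867 ptr 0.001
s4 66 C [254.3 256.6] r mm 27.85 0.989 mark 0.252 19.9 709 ptr 0.082
s5 67 C [253.7 252. ] r mm 27.74 0.968 mark 0.265 19.9 469 ptr 0.103
s6 67 C [252.4 250.5] r mm 27.84 0.974 mark 0.0 0.0 0 ptr 0.176
```

The mark is at about 0.235 rad and the lean is now about 0.18 rad. I'll go 5 mm further along the arc.

>>> move_arm(increments=[{"xyz": [1, 0, 0.19], "roll": 0, "grip": 0}, {"xyz": [1, 0, 0.2], "roll": 0, "grip": 0}, {"xyz": [1, 0, 0.21], "roll": 0, "grip": 0}, {"xyz": [1, 0, 0.22], "roll": 0, "grip": 0}, {"xyz": [1, 0, 0.23], "roll": 0, "grip": 0}])

```text
time_s: 13.98
position: [0.4593, 0.1562, 0.1587]
tcp_rot: [[-0.228, 0.974, 0.004], [0.974, 0.228, -0.001], [-0.002, 0.004, -1.0]]
force: [-1.8, -0.7, 11.2]
opening: 0.289
grasp_force: 30.1
```

>>> move_arm(increments=[{"xyz": [0, 0, 0], "roll": 0, "grip": 0}, {"xyz": [0, 0, 0], "roll": 0, "grip": 0}, {"xyz": [0, 0, 0], "roll": 0, "grip": 0}, {"xyz": [0, 0, 0], "roll": 0, "grip": 0}, {"xyz": [0, 0, 0], "roll": 0, "grip": 0}])

```text
time_s: 14.4
position: [0.4592, 0.1563, 0.1587]
tcp_rot: [[-0.228, 0.974, 0.004], [0.974, 0.228, -0.001], [-0.002, 0.004, -1.0]]
force: [-0.9, -0.3, 10.8]
opening: 0.292
grasp_force: 30.1
```

>>> move_arm(increments=[{"xyz": [0, 0, 0], "roll": 0, "grip": 0}, {"xyz": [0, 0, 0], "roll": 0, "grip": 0}, {"xyz": [0, 0, 0], "roll": 0, "grip": 0}, {"xyz": [0, 0, 0], "roll": 0, "grip": 0}, {"xyz": [0, 0, 0], "roll": 0, "grip": 0}])

```text
time_s: 14.82
position: [0.4592, 0.1563, 0.1587]
tcp_rot: [[-0.228, 0.974, 0.004], [0.974, 0.228, -0.001], [-0.002, 0.004, -1.0]]
force: [-1.5, 0.2, 10.9]
opening: 0.294
grasp_force: 30.1
```

```bash
python3 meas.py s7; python3 wood.py s7; python3 -c "
from ring import *
go('s7',vice(.23),13.1,.23)
# gauge position: foot ends/ housing from ring centre vs expected
z=np.load('s7.npz');P=cloud('scene',z['d']);i=z['im'].astype(int);r=np.radians(13.1);l=.23
ex=np.array([np.cos(r),np.sin(r),0]);h=np.array([-np.sin(r),np.cos(r),0]);k=np.array([0,0,1.]);ey=h*np.cos(l)-k*np.sin(l);ez=k*np.cos(l)+h*np.sin(l)
L=np.stack([(P-vice(l))@a for a in(ex,ey,ez)],-1)
y=(i[...,0]>i[...,2]+90)&(i[...,1]>i[...,2]+70)&(L[...,2]>.02)&(L[...,2]<.085)&(np.abs(L[...,1])<.06)&(np.abs(L[...,0])<.04);print(np.percentile(L[y],[2,98],axis=0).round(4))
pale=(np.ptp(i,axis=2)<40)&(i.sum(2)>450)&(np.hypot(L[...,1],L[...,2]-.045)<.024)&(np.abs(L[...,0])<.03);print('dial face',np.median(L[pale],axis=0).round(4))
"
```

```text
[0.4592 0.1563 0.1587] [-1.9 -0.9 11.1] [-0.37  0.33  0.06] 30.1 14.8667
wood n 489 slope [-0.133  0.026]
yellow n 723
side face n 208 lean 0.201 yawerr 0.085
s7 159 swinglean 0.259 cup 3.36 z 0.026 yr [-0.015  0.04 ] footlean 0.056 9
s7 67 C [249.4 249.2] r mm 27.78 0.969 mark 0.0 0.0 0 ptr 0.219
[[-0.0124 -0.0238  0.0217]
 [ 0.0123  0.0325  0.0805]]
dial face [-0.0119  0.0019  0.0449]
```

Every check agrees:
- **Lean:** about 0.235 rad, against the mark at about 0.235.
- **Seating:** the gauge is seated, centred to about 2 mm, and at rest.
- **Press and grip:** about 14 N on the offcut, with a 30 N grip.

I'm handing in.

```bash
python3 -c "
from rig import bot
print(bot.hand_in())"
```

```text
the job is handed in; nothing more can be done
None
```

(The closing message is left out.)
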